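# Load the copper-ended power module from the salvage crate into the test cradle

## Robot

A 6-joint arm with a two-finger parallel gripper is mounted at the origin on the work surface. World frame = base frame: x ahead of the robot, y to its left, z up, the work surface at z = 0. Lengths are in m, angles in rad, forces in N, time in s.
With the tool pointing down it reaches from about 0.325 to 0.75 m from the base axis. Payload 7.6 kg.
Tool frame: the origin (TCP) lies between the finger pads; the fingertips stand 11 mm ahead of it and the grasp point (between the pads) lies 8 mm behind it (arm.tips_ahead is the z of the fingertips in the tool frame, in m); z points along the fingers, x is the direction in which the jaws open and shut, and the axes are right-handed (so a half turn about z gives the same grasp; the last joint's range is limited). The gripper opens to 85 mm and grips with 20 to 120 N. Pads are 22 mm wide; open, the fingers measure 114 mm over their backs; the gripper's body (76 mm by 85 mm) begins 54 mm behind the grasp point. The pads swing forward as they close: fully open they stand 13 mm farther back than shut.
Start: joints at [-1.389, 0.052, 1.401, -0, 1.689, -0.07], TCP at [0.131, -0.508, 0.204] pointing down, gripper open.
Joint ranges: [-2.9, 2.9], [-0.91, 2.17], [0.12, 2.37], [-1.06, 4.2], [0.26, 2.73], [-2.93, 2.93]. Speed limits (rad/s): [2.57, 2.57, 3.01, 3.14, 3.14, 3.14].

## Interface

Orientations are given as a unit quaternion [w, x, y, z].
In Python, from rig import sensors, vision, ticket, finder, arm gives the robot as it stands.
- The arm moves only by the tool drive_tool, never from a script. Its argument "deltas" is a list of rows, each a list of 3 entries, a list of its own where there are three numbers: the finger opening in mm, from 0 to 85.4, then the shift along the tool's x, y, z in units of 50 mm (1.0 is 50 mm), then the turn, a rotation vector about the tool's x, y, z in units of 5 degrees (1.0 is 5 degrees). A call has 1 to 8 rows; each row shifts and turns the pose as measured when the row begins, along the tool's axes as they then stand; what a row does not reach is not made up. A row lasts 1/8 s, in which the tool goes at most 62.5 mm and 10.7 degrees, less where a joint would pass 70% of its speed; a pose out of reach is approached as far as the arm can. A call is refused whole if a number of a shift passes 1 or a number of a turn 1, either way. A call with a gripper value outside its range is refused whole. The fingers move at their own pace and stop on an object; "grip_force" is the grip in N (left out, the last holds). Time passes only in rows, so rows that do not move let the fingers close. It gives the time, the measured TCP pose, the force and the opening at its end, in the units of the state.
- sensors.get_state(): the state, without advancing time (a new reading comes with each control period).
- vision.snapshot(name): name is "scene" or "top"; returns (picture, depth): 420x560x3 uint8, red, green, blue; 420x560 float32, m along the optical axis (not along the pixel's ray), 0 where there is no reading.
- vision.camera_params(name): a dict with "K" (3x3 intrinsics, pixels), "rvec" (rotation vector, rad) and "tvec" (3), from world to camera coordinates, as OpenCV has them. Camera axes: x right, y down, z forward; pixel columns grow to the right and rows downward; lengths in m; the calibration is good to about 2 mm. A picture is of the moment at which its call begins. camera_params takes no time and is no camera call.
- ticket.finish_job(): hands the job in, once; it reports no verdict.
Trained networks look in the newest picture that a camera, given by its name, has taken for a name from the list of things; names that differ only in an ending like _2 or _b are one class to them, and where a whole thing is asked for, a point or a joint stands for the part that bears it (a point fixed in the world has none). Each returns a list of dicts, best first, with "conf" (0 to 1); they miss things now and then, are a little off and sometimes report something else, mostly with a low value. They report only what shows in the picture. A call takes as long as a camera call. They do not tell look-alikes from the thing itself.
- finder.trace(camera, target): "mask" (420x560 bool, what is visible of it) and "box" ([centre column, centre row, width, height] in pixels, round what is visible of it).
The state is a dict: "time_s": time; "qpos": joint angles; "dq": joint speeds; "joint_torque": joint torques, N m; "tcp_pos": TCP position; "tcp_rot": TCP orientation; "wrist_force": force on the tool from outside, world axes, zero at the start; "wrist_torque": the same for the moment, N m; "grip_width": finger opening in m.
Only numpy, scipy, OpenCV 4.12 (cv2) and the standard library are available. Lean on these libraries where they do the work, as an engineer would, in place of code of your own. Each camera call takes 0.05 s, during which the arm holds its last target. There are 200 camera calls.

## Task

Pick the finned aluminium power module with the copper end out of the blue crate and lay it, without dropping it, flat between the guides at the open end of the test cradle, turned so that its copper end points at the yellow bridges. Let go of it there, then push it from behind along the guides, under the bridges, until its copper end is fully home against the black stop. Leave the other parts in the crate, and leave the things lying on the bench where they are.

Things in the scene. Friction and masses are not known exactly. Their poses are not given: they have to be found in the camera images.
- module: The part to test: finned aluminium power module, block 100 long (x) x 44 wide (y) x 48 high (z) mm, 0.35 kg. The last 16 mm at its +x end is a copper contact block (36 wide, 6 to 40 mm above the underside); the -x end is a thin black plate. Its long sides are flat, to be gripped at any height. Origin: centre of the underside, z up. It lies flat in the crate at any yaw.
- module_tip (a point): Middle of the copper end face of the module: 50 mm along its +x from the origin, 23 mm above its underside.
- crate: Blue open crate fixed to the bench, 255 (x) x 375 (y) x 50 high mm outside, walls and floor 5 mm. Origin: centre of its underside; parts stand on its floor, 5 mm above the bench. Six parts in two rows of three, in any order, about 120 mm from centre to centre.
- cradle: Test cradle fixed to the bench. Origin on the bench surface under the lane's centre line; +x runs along the lane from the open loading end to the stop. Aluminium bed 12 mm thick, x -150 to 120, 104 mm wide. Steel guides, inner faces at y = +-27 mm, rise 12 mm above the bed, x -140 to 105. Two yellow bridges, x 16 to 36 and 75 to 90: undersides 58, tops 66 mm above the bed, legs at y = +-35 to 45.
- cradle_load (a point): Middle of the loading area, on the top face of the bed on the lane's centre line, at x = -65 mm of the cradle: a good place for the module's origin when laying it down, clear of the bridges.
- cradle_stop (a point): Foot of the face of the black stop (44 mm high), on the top of the bed on the lane's centre line, at x = +105 mm of the cradle. With the module home, its rear end is at x = +5 mm of the cradle, just short of the first bridge.
- plain_module: Lookalike in the crate: same finned aluminium block, same size, but with black plastic at both ends (no copper). Not wanted. Origin: centre of the underside.
- fan: Black square fan, 76 x 76 x 25 mm, lying in the crate. Origin: centre of the underside.
- capacitor: Black can capacitor, 54 mm diameter, 62 mm high with its terminals, standing in the crate. Origin: centre of the underside.
- board: Green circuit board with a heat sink, 92 x 56 x 20 mm, lying in the crate. Origin: centre of the underside.
- carton: Small white carton, 82 x 60 x 40 mm, in the crate. Origin: centre of the underside.
- screwdriver: Green-handled screwdriver, 190 mm long, lying on the bench beyond the crate. Leave alone.
- white_box: White cardboard box, 130 x 90 x 45 mm, on the bench at the right. Leave alone. Origin: centre of the underside.
- tape_roll: Red roll of tape, 90 mm across, 24 mm high, on the bench at the right. Leave alone. Origin: centre of the underside.
Things that resemble listed ones, but are neither listed nor needed, are in the scene too. Leave any brown or turquoise look-alike of the module alone.

How it is judged:
By the outcome, as a careful person would: the job done as asked, in the order asked, and still so for the second after the job is handed in, with the robot touching nothing.
It also fails if it takes over 53 s, if anything falls off the work surface, if the arm or the gripper's body presses on something with over 40 N, if the wrist force passes 120 N, or if a joint passes its speed limit or range.

## Working session

There is one attempt and no reset: what is moved stays moved. The work goes in short steps, Python scripts to look and compute and a tool call to move; the robot and the scene stay as the last step left them, time stands still between calls to the robot, and variables do not carry over. Pictures are saved under pics/ and viewed, about 8 in all and at most 12, crops included, and the job is handed in when it is done.

Besides the shell and the picture viewer there is one more tool, called after "Emit:" by a JSON object that holds its "name" and its "arguments", one argument or row to a line. drive_tool: Moves the arm, as the interface text tells. Its arguments: {"type":"object","properties":{"deltas":{"type":"array","items":{"type":"array"}},"grip_force":{"type":"number"}},"required":["deltas"]}

```bash
mkdir -p pics; cat > h.py <<'E'
import numpy as np, cv2
from scipy.spatial.transform import Rotation as R
from rig import sensors, vision, ticket, finder, arm
def snap(n,f=None):
    p,d=vision.snapshot(n)
    if f: cv2.imwrite(f'pics/{f}.png',p[:,:,::-1])
    return p,d
def world(n,d):
    c=vision.camera_params(n);K=np.array(c['K']);Rm=cv2.Rodrigues(np.array(c['rvec'],float))[0];t=np.array(c['tvec']).ravel()
    v,u=np.mgrid[:420,:560]
    P=np.stack([(u-K[0,2])/K[0,0]*d,(v-K[1,2])/K[1,1]*d,d],-1)
    return (P-t)@Rm   # R^T (P-t)
E
python3 - <<'E'
from h import *
p,d=snap('top','top1'); q,e=snap('scene','scene1')
cv2.imwrite('pics/both.png',cv2.resize(np.vstack([p,q])[:,:,::-1],(560,600)) if 0 else p[:,:,::-1])
np.savez('t1.npz',p=p,d=d,q=q,e=e)
s=sensors.get_state();print(s)
for n in('top','scene'):
    c=vision.camera_params(n);Rm=cv2.Rodrigues(np.array(c['rvec'],float))[0];print(n,-Rm.T@np.array(c['tvec']).ravel(),c['K'])
E
```

```text
{'time_s': 0.1, 'qpos': array([-1.38928151e+00,  5.27581803e-02,  1.40160780e+00, -1.63547603e-06,
        1.68861470e+00, -7.03077928e-02]), 'dq': array([ 0.00060075, -0.00143388, -0.00186581,  0.00126337,  0.00220179,
        0.00139878]), 'joint_torque': array([ 1.20215984e-03, -3.82582998e+01, -3.60984206e+01, -8.32126466e-05,
        4.80033297e-03, -4.06748129e-06]), 'tcp_pos': array([ 0.13077653, -0.50813594,  0.20367261]), 'tcp_rot': array([-4.62105972e-04,  7.90306494e-01, -6.12711321e-01, -5.17798643e-04]), 'wrist_force': array([-0.06322069,  0.02420861, -0.29092213]), 'wrist_torque': array([ 0.00515571, -0.04290951, -0.00543189]), 'grip_width': 0.0852457016364723}
top [ 0.26963628 -0.09267879  1.39168201] [[486.3587508    0.         280.92741627]
 [  0.         486.3587508  211.01046367]
 [  0.           0.           1.        ]]
scene [ 1.18964808 -0.66270576  0.97443017] [[453.20190555   0.         272.74605254]
 [  0.         453.20190555 199.26114533]
 [  0.           0.           1.        ]]
```

View pics/top1.png

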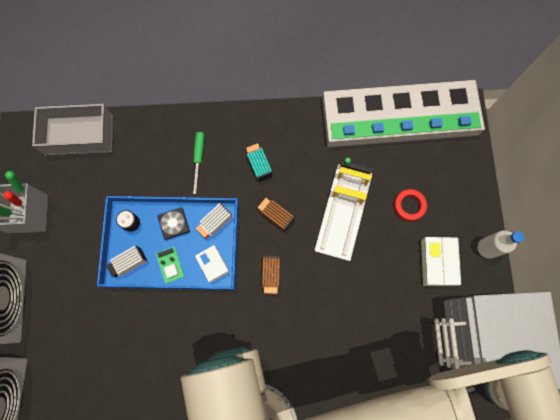

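View pics/scene1.png

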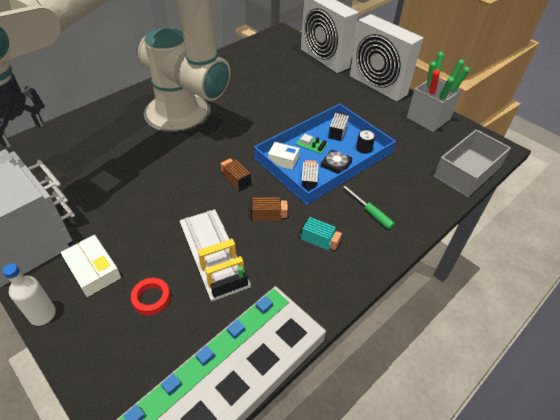

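The top view shows finned blocks at (214,221) and (127,262) in the crate, plus brown ones at (276,214) and (271,275) and a turquoise one at (259,162) on the bench. The block at (214,221) fits: it is aluminium, in the crate, with copper at its lower-left end. The one at (127,262) has black ends. I'll confirm this in a crop and measure at the same time.

```bash
python3 - <<'E'
from h import *
z=np.load('t1.npz');p,d=z['p'],z['d']
W=world('top',d)
def ex(a,b,c,e): return cv2.resize(p[c:e,a:b,::-1],(400,400),interpolation=cv2.INTER_CUBIC)
cv2.imwrite('pics/crop1.png',np.hstack([ex(185,245,192,252),ex(300,380,150,270)]))
for t in('module','cradle','plain_module','crate'):
    for o in finder.trace('top',t)[:4]:
        m=o['mask'];P=W[m];P=P[d[m]>0];
        zt=np.percentile(P[:,2],80);T=P[abs(P[:,2]-zt)<.006]
        r=cv2.minAreaRect(T[:,:2].astype(np.float32)*1000)
        print(t,round(o['conf'],2),np.round(o['box']),'ztop',zt.round(4),'rect',np.round(r[0],1),np.round(r[1],1),round(r[2],1))
        if t=='module':
            hsv=cv2.cvtColor(p,cv2.COLOR_RGB2HSV);c=m&(hsv[...,1]>110)&((hsv[...,0]<20))
            print('  copper',c.sum(),W[c].mean(0).round(4) if c.sum() else '')
# cradle: yellow, bed
hsv=cv2.cvtColor(p,cv2.COLOR_RGB2HSV);y=(hsv[...,0]>22)&(hsv[...,0]<35)&(hsv[...,1]>150)&(hsv[...,2]>120);y[:,:300]=0;y[:,390:]=0
n,l,s,c=cv2.connectedComponentsWithStats(y.astype(np.uint8))
for i in range(1,n):
    if s[i,4]>20:
        P=W[l==i];print('yel',c[i].round(1),s[i,4],np.median(P,0).round(4),cv2.minAreaRect(P[P[:,2]>.06][:,:2].astype(np.float32)*1000))
E
```

```text
module 0.77 [259. 161.  23.  35.] ztop 0.0492 rect [733.5 -42.1] [99.6 44.2] 20.3
  copper 76 [ 0.7793 -0.0264  0.0331]
module 0.76 [270. 277.  16.  43.] ztop 0.0495 rect [401.8 -63.3] [43.8 99.2] 84.7
  copper 568 [ 0.4016 -0.0634  0.0442]
module 0.75 [215. 221.  35.  37.] ztop 0.0542 rect [562.7  91.7] [45.1 97.4] 40.8
  copper 57 [0.5322 0.1221 0.0437]
module 0.72 [275. 217.  30.  33.] ztop 0.0492 rect [574.6 -85.2] [97.8 45.2] 49.2
  copper 537 [ 0.5729 -0.0834  0.0438]
cradle 0.75 [344. 210.  59. 101.] ztop 0.0403 rect [ 649.5 -307.4] [89.5 93.7] 71.0
cradle 0.2 [213. 222.  35.  35.] ztop 0.0542 rect [561.9  93. ] [45.6 98. ] 40.8
plain_module 0.56 [127. 262.  36.  28.] ztop 0.0541 rect [459.  338.4] [45.5 94.8] 29.7
crate 0.66 [167. 246. 146.  92.] ztop 0.0175 rect [506.6 217.1] [373.3 252.5] 85.9
crate 0.45 [200. 163.  11.  61.] ztop 0.0268 rect [789.6 135.4] [23.2 97.8] 85.0
yel [355.  172.9] 176 [ 0.6744 -0.3182  0.0788] ((670.2644653320312, -314.7226257324219), (86.94482421875, 15.95802116394043), 71.27552032470703)
yel [350.4 192.5] 199 [ 0.6164 -0.2981  0.0791] ((463.49853515625, -183.9956817626953), (84.90361785888672, 420.0914306640625), 53.35169219970703)
```

View pics/crop1.png

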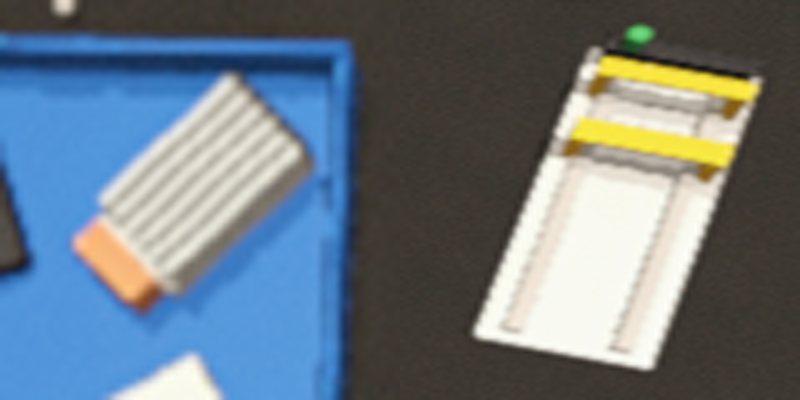

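The crop confirms it: (214,221) is bare aluminium with a copper end pointing lower-left. The cradle's open end is at the bottom and its bridges are at the top. Next I'll refine the poses of both.

```bash
python3 - <<'E'
from h import *
z=np.load('t1.npz');p,d=z['p'],z['d'];W=world('top',d)
X=W[...,0];Y=W[...,1];Z=W[...,2]
m=(np.hypot(X-.56,Y-.094)<.075)&(Z>.03)&(Z<.07)
m[:, :]&=True
n,l,s,c=cv2.connectedComponentsWithStats(m.astype(np.uint8))
i=1+np.argmax(s[1:,4]);m=l==i;P=W[m]
ang=np.deg2rad(np.array([220.8,225]))
def rep(P,name):
    r=cv2.minAreaRect(P[:,:2].astype(np.float32)*1000);print(name,len(P),np.round(r[0],1),np.round(r[1],1),round(r[2],2))
rep(P,'all');rep(P[P[:,2]>.05],'top')
hsv=cv2.cvtColor(p,cv2.COLOR_RGB2HSV)
cu=m&(hsv[...,1]>110)&(hsv[...,0]<20);rep(W[cu],'cu')
print(W[cu].mean(0),W[m&(Z>.05)].mean(0))
# cradle
b=(Z>.006)&(Z<.09)&(X>.42)&(X<.76)&(Y<-.19)&(Y>-.42)
n,l,s,c=cv2.connectedComponentsWithStats(b.astype(np.uint8));i=1+np.argmax(s[1:,4]);b=l==i
rep(W[b],'cradle all');rep(W[b&(Z<.03)],'bed')
a=np.deg2rad(-18.8);u=np.array([np.cos(a),np.sin(a)]);v=np.array([-u[1],u[0]])
y=b&(Z>.072);rep(W[y],'yellow')
y=b&(Z>.072);n,l,s,c=cv2.connectedComponentsWithStats(y.astype(np.uint8))
for i in range(1,n):
    if s[i,4]>50: rep(W[l==i],'br');print(W[l==i].mean(0))
print('bed z',np.median(Z[b&(Z<.016)]))
print('floor',np.median(Z[(np.hypot(X-.51,Y-.2)<.03)&(Z<.02)]))
E
```

```text
all 584 [561.9  92.9] [ 45.8 100.3] 40.71
top 294 [562.9  91.8] [45.6 97.4] 40.77
cu 55 [533.6 123.4] [34.7 11.8] 39.48
[0.53263285 0.12242342 0.044272  ] [0.56831301 0.08535998 0.05403603]
cradle all 3411 [ 588.5 -285.1] [113.5 293.2] 71.4
bed 2657 [ 588.5 -285.1] [113.5 293.2] 71.4
yellow 434 [ 654.1 -308.8] [ 89.2 102.5] 71.17
br 178 [ 669.4 -314.1] [88.9 18.3] 70.47
[ 0.66867787 -0.31484762  0.07916978]
br 238 [ 616.1 -295.8] [89.1 22.1] 72.31
[ 0.61559299 -0.29567538  0.07872631]
bed z 0.012463785248143504
floor 0.0065938125369252466
```

```bash
cat > plan.py <<'E'
import sys
from h import *
def cur():
    s=sensors.get_state();q=s['tcp_rot'];r=R.from_quat([q[1],q[2],q[3],q[0]]);return s,np.array(s['tcp_pos']),r
def plan(pos,yaw,n,grip,mx=8):
    """rows to tool-down pose with tool x at yaw deg, in n rows; prints the first mx"""
    s,p,r=cur();c,k=np.cos(np.deg2rad(yaw)),np.sin(np.deg2rad(yaw))
    T=R.from_matrix(np.array([[c,k,0],[k,-c,0],[0,0,-1]]).T);w=(r.inv()*T).as_rotvec()
    x=r.as_matrix()[:,0]
    print('pos',p.round(4),'yaw',np.rad2deg(np.arctan2(x[1],x[0])).round(2),'tilt',np.rad2deg(np.arccos(-r.as_matrix()[2,2])).round(2),'F',np.round(s['wrist_force'],1),'w',round(s['grip_width']*1000,1),'t',round(s['time_s'],2),'tips',getattr(arm,'tips_ahead',None))
    rows=[];dp=(np.array(pos)-p)/n
    for i in range(n):
        sh=r.inv().apply(dp)/.05;t=np.rad2deg(w/n)/5;rows.append([grip,[float(v) for v in sh.round(2)],[float(v) for v in t.round(2)]]);r=r*R.from_rotvec(w/n)
    print('max',max(max(map(abs,q[1]+q[2])) for q in rows))
    print(str(rows[:mx]).replace(' ',''))
if __name__=='__main__':
    a=[float(v) for v in sys.argv[1:]];plan(a[:3],a[3],int(a[4]),a[5])
E
python3 plan.py .562 .0925 .2 40.7 24 70
```

```text
pos [ 0.1308 -0.5083  0.2041] yaw -75.57 tilt 0.03 F [ 0.  -0.1  0.1] w 85.6 t 0.3 tips 0.011
max 0.97
[[70.0,[-0.4,-0.47,0.0],[-0.0,0.0,-0.97]],[70.0,[-0.35,-0.5,0.0],[-0.0,0.0,-0.97]],[70.0,[-0.31,-0.53,0.0],[-0.0,0.0,-0.97]],[70.0,[-0.26,-0.56,0.0],[-0.0,0.0,-0.97]],[70.0,[-0.22,-0.58,0.0],[-0.0,0.0,-0.97]],[70.0,[-0.17,-0.59,0.0],[-0.0,0.0,-0.97]],[70.0,[-0.12,-0.61,0.0],[-0.0,0.0,-0.97]],[70.0,[-0.06,-0.61,0.0],[-0.0,0.0,-0.97]]]
```

Emit:
{"name": "drive_tool", "arguments": {
  "deltas": [
    [70,[-0.4,-0.47,0],[0,0,-0.97]],
    [70,[-0.35,-0.5,0],[0,0,-0.97]],
    [70,[-0.31,-0.53,0],[0,0,-0.97]],
    [70,[-0.26,-0.56,0],[0,0,-0.97]],
    [70,[-0.22,-0.58,0],[0,0,-0.97]],
    [70,[-0.17,-0.59,0],[0,0,-0.97]],
    [70,[-0.12,-0.61,0],[0,0,-0.97]],
    [70,[-0.06,-0.61,0],[0,0,-0.97]]
  ]
}}

```text
time_s: 1.3
tcp_pos: [0.2753, -0.3013, 0.2035]
tcp_rot: [-0.001, 0.952, -0.307, -0.0]
wrist_force: [0.2, -0.2, -0.2]
grip_width: 0.0699
```

```bash
python3 plan.py .562 .0925 .2 40.7 16 70
```

```text
pos [ 0.2753 -0.3013  0.2035] yaw -35.74 tilt 0.07 F [ 0.2 -0.2 -0.2] w 69.9 t 1.3 tips 0.011
max 0.96
[[70.0,[0.0,-0.61,0.01],[-0.0,-0.0,-0.96]],[70.0,[0.05,-0.61,0.0],[-0.0,-0.0,-0.96]],[70.0,[0.1,-0.6,0.0],[-0.0,-0.0,-0.96]],[70.0,[0.15,-0.59,0.0],[-0.0,-0.0,-0.96]],[70.0,[0.2,-0.57,0.0],[-0.0,-0.0,-0.96]],[70.0,[0.25,-0.56,0.0],[-0.0,-0.0,-0.96]],[70.0,[0.3,-0.53,0.0],[-0.0,-0.0,-0.96]],[70.0,[0.34,-0.51,0.0],[-0.0,-0.0,-0.96]]]
```

Emit:
{"name": "drive_tool", "arguments": {
  "deltas": [
    [70,[0,-0.61,0],[0,0,-0.96]],
    [70,[0.05,-0.61,0],[0,0,-0.96]],
    [70,[0.1,-0.6,0],[0,0,-0.96]],
    [70,[0.15,-0.59,0],[0,0,-0.96]],
    [70,[0.2,-0.57,0],[0,0,-0.96]],
    [70,[0.25,-0.56,0],[0,0,-0.96]],
    [70,[0.3,-0.53,0],[0,0,-0.96]],
    [70,[0.34,-0.51,0],[0,0,-0.96]]
  ]
}}

```text
time_s: 2.3
tcp_pos: [0.4199, -0.0948, 0.2043]
tcp_rot: [0.0, 0.999, 0.035, 0.001]
wrist_force: [0.6, -1.2, 0.8]
grip_width: 0.0697
```

Emit:
{"name": "drive_tool", "arguments": {
  "deltas": [
    [70,[0.38,-0.48,0],[0,0,-0.96]],
    [70,[0.42,-0.45,0],[0,0,-0.96]],
    [70,[0.46,-0.41,0],[0,0,-0.96]],
    [70,[0.49,-0.37,0],[0,0,-0.96]],
    [70,[0.52,-0.33,0],[0,0,-0.96]],
    [70,[0.54,-0.28,0],[0,0,-0.96]],
    [70,[0.56,-0.24,0],[0,0,-0.96]],
    [70,[0.58,-0.19,0],[0,0,-0.96]]
  ]
}}

```text
time_s: 3.3
tcp_pos: [0.5602, 0.1164, 0.2042]
tcp_rot: [0.001, 0.928, 0.372, 0.001]
wrist_force: [-0.4, 0.7, -0.6]
grip_width: 0.0699
```

```bash
python3 plan.py .562 .0925 .075 40.7 4 70; python3 plan.py .562 .0925 .036 40.7 6 70
```

```text
pos [0.5602 0.1164 0.2042] yaw 43.7 tilt 0.13 F [-0.4  0.7 -0.6] w 69.9 t 3.3 tips 0.011
max 0.65
[[70.0,[-0.08,0.09,0.65],[0.01,-0.0,0.15]],[70.0,[-0.08,0.09,0.65],[0.01,-0.0,0.15]],[70.0,[-0.07,0.09,0.65],[0.01,-0.0,0.15]],[70.0,[-0.07,0.1,0.65],[0.01,-0.0,0.15]]]
pos [0.5602 0.1164 0.2042] yaw 43.7 tilt 0.13 F [-0.4  0.7 -0.6] w 69.9 t 3.3 tips 0.011
max 0.56
[[70.0,[-0.05,0.06,0.56],[0.0,-0.0,0.1]],[70.0,[-0.05,0.06,0.56],[0.0,-0.0,0.1]],[70.0,[-0.05,0.06,0.56],[0.0,-0.0,0.1]],[70.0,[-0.05,0.06,0.56],[0.0,-0.0,0.1]],[70.0,[-0.05,0.06,0.56],[0.0,-0.0,0.1]],[70.0,[-0.05,0.06,0.56],[0.0,-0.0,0.1]]]
```

Emit:
{"name": "drive_tool", "arguments": {
  "deltas": [
    [70,[-0.15,0.19,0.4],[0,0,0.3]],
    [70,[-0.15,0.19,0.4],[0,0,0.3]],
    [70,[0,0,0.6],[0,0,0]],
    [70,[0,0,0.4],[0,0,0]]
  ]
}}

```text
time_s: 3.8
tcp_pos: [0.5641, 0.094, 0.1126]
tcp_rot: [0.001, 0.937, 0.349, 0.002]
wrist_force: [-1.0, -0.1, -0.4]
grip_width: 0.07
```

```bash
python3 plan.py .562 .0925 .033 40.7 4 70
```

```text
pos [0.5641 0.094  0.1126] yaw 40.87 tilt 0.28 F [-1.  -0.1 -0.4] w 70.0 t 3.8 tips 0.011
max 0.4
[[70.0,[-0.01,-0.0,0.4],[0.01,-0.01,0.01]],[70.0,[-0.01,-0.0,0.4],[0.01,-0.01,0.01]],[70.0,[-0.01,-0.0,0.4],[0.01,-0.01,0.01]],[70.0,[-0.01,-0.0,0.4],[0.01,-0.01,0.01]]]
```

Emit:
{"name": "drive_tool", "arguments": {
  "deltas": [
    [70,[-0.03,0,0.4],[0.02,-0.02,0.02]],
    [70,[-0.02,0,0.4],[0.02,-0.02,0.02]],
    [70,[0,0,0.4],[0,0,0]],
    [70,[0,0,0.4],[0,0,0]],
    [70,[0,0,0],[0,0,0]]
  ]
}}

```text
time_s: 4.42
tcp_pos: [0.5608, 0.0921, 0.0268]
tcp_rot: [-0.001, 0.938, 0.347, -0.002]
wrist_force: [0.6, -0.2, -0.2]
grip_width: 0.0697
```

```bash
python3 plan.py .562 .0925 .033 40.7 2 70
```

```text
pos [0.5608 0.0921 0.0268] yaw 40.64 tilt 0.24 F [ 0.6 -0.2 -0.2] w 69.7 t 4.42 tips 0.011
max 0.06
[[70.0,[0.01,0.0,-0.06],[-0.02,0.02,-0.01]],[70.0,[0.01,0.0,-0.06],[-0.02,0.02,-0.01]]]
```

Emit:
{"name": "drive_tool", "arguments": {
  "deltas": [
    [70,[0.02,0,-0.14],[0,0,0]],
    [70,[0,0,0],[0,0,0]],
    [40,[0,0,0],[0,0,0]],
    [35,[0,0,0],[0,0,0]],
    [35,[0,0,0],[0,0,0]],
    [35,[0,0,0],[0,0,0]]
  ],
  "grip_force": 60
}}

```text
time_s: 5.18
tcp_pos: [0.5637, 0.093, 0.0378]
tcp_rot: [0.0, 0.938, 0.347, 0.001]
wrist_force: [0.6, -1.0, 0.1]
grip_width: 0.0353
```

```bash
python3 plan.py .562 .0925 .15 40.7 4 35
```

```text
pos [0.5637 0.093  0.0378] yaw 40.65 tilt 0.08 F [ 0.6 -1.   0.1] w 35.3 t 5.17 tips 0.011
max 0.56
[[35.0,[-0.01,-0.0,-0.56],[0.0,-0.0,-0.0]],[35.0,[-0.01,-0.0,-0.56],[0.0,-0.0,-0.0]],[35.0,[-0.01,-0.0,-0.56],[0.0,-0.0,-0.0]],[35.0,[-0.01,-0.0,-0.56],[0.0,-0.0,-0.0]]]
```

```bash
python3 - <<'E'
from h import *
p,d=snap('top');q,e=snap('scene')
cv2.imwrite('pics/g1.png',np.hstack([cv2.resize(p[170:290,150:290,::-1],(400,343)),cv2.resize(q[130:220,250:370,::-1],(400,343))]))
W=world('top',d)
for o in finder.trace('top','module')[:5]:
    P=W[o['mask']];print(round(o['conf'],2),np.round(o['box']),np.median(P,0).round(3))
E
```

```text
0.89 [260. 160.  22.  36.] [ 0.728 -0.044  0.041]
0.55 [271. 277.  14.  39.] [ 0.401 -0.063  0.043]
0.5 [215. 220.  34.  21.] [0.554 0.093 0.049]
```

View pics/g1.png

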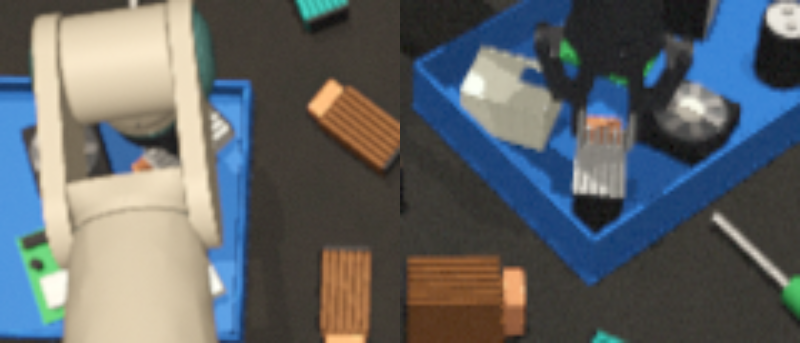

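The gripper shut to its commanded 35 mm, so it may be on the 36 mm copper or on nothing. I'll overlay the TCP and the expected module outline on the scene view.

```bash
python3 - <<'E'
from h import *
q,e=snap('scene');s=sensors.get_state();t=np.array(s['tcp_pos']);print(t,s['grip_width'])
c=vision.camera_params('scene');K=np.array(c['K'])
pr=lambda P:cv2.projectPoints(np.array(P,float).reshape(-1,1,3),np.array(c['rvec'],float),np.array(c['tvec'],float),K,None)[0].reshape(-1,2)
x0,y0,w,h=270,135,80,60;S=10
im=cv2.resize(q[y0:y0+h,x0:x0+w,::-1],(w*S,h*S),interpolation=cv2.INTER_CUBIC)
a=np.deg2rad(130.7);u=np.array([np.cos(a),np.sin(a)]);v=np.array([-u[1],u[0]])
C=np.array([.562,.0925])
for z,col in((.053,(0,255,255)),(.005,(255,0,255))):
    P=[np.r_[C+i*u+j*v,z] for i,j in((.05,.022),(-.05,.022),(-.05,-.022),(.05,-.022))]
    cv2.polylines(im,[((pr(P)-[x0,y0])*S+S/2).astype(int)],True,col,1)
P=[t,t+[0,0,-.011],t+np.r_[v*.018,-.011],t-np.r_[v*.018,.011]]
for k in ((pr(P)-[x0,y0])*S+S/2).astype(int): cv2.circle(im,tuple(int(z) for z in k),5,(0,255,0),-1)
cv2.imwrite('pics/g2.png',im)
E
```

```text
[0.56365256 0.09301065 0.03778401] 0.035149067818311064
```

View pics/g2.png

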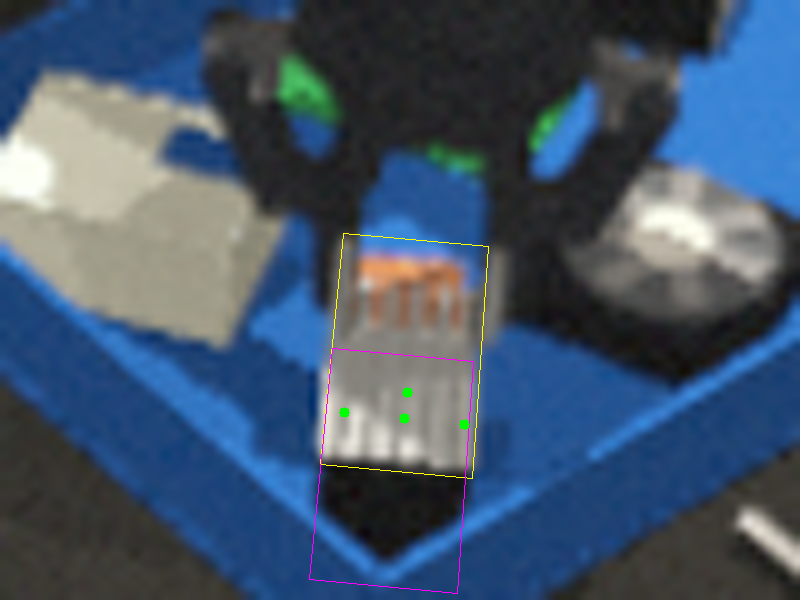

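The outline fits the module well and the fingers flank it at mid-length, so only the width reading disagrees. I'll command a smaller opening to see whether something stops the fingers.

Emit:
{"name": "drive_tool", "arguments": {
  "deltas": [
    [20,[0,0,0],[0,0,0]],
    [20,[0,0,0],[0,0,0]],
    [20,[0,0,0],[0,0,0]]
  ],
  "grip_force": 60
}}

```text
time_s: 5.75
tcp_pos: [0.5636, 0.093, 0.0377]
tcp_rot: [-0.0, 0.938, 0.347, 0.001]
wrist_force: [0.6, 0.0, -1.0]
grip_width: 0.0201
```

```bash
python3 - <<'E'
from h import *
q,e=snap('scene')
x0,y0,w,h=270,125,80,60;S=10
cv2.imwrite('pics/g3.png',cv2.resize(q[y0:y0+h,x0:x0+w,::-1],(w*S,h*S),interpolation=cv2.INTER_CUBIC))
E
ls; python3 -c "
from rig import arm,sensors;print([a for a in dir(arm) if a[0]!='_'],arm.tips_ahead,sensors.get_state()['grip_width'])"
```

```text
h.py
pics
plan.py
t1.npz
['MotionError', 'tips_ahead'] 0.011 0.02002140262505664
```

View pics/g3.png

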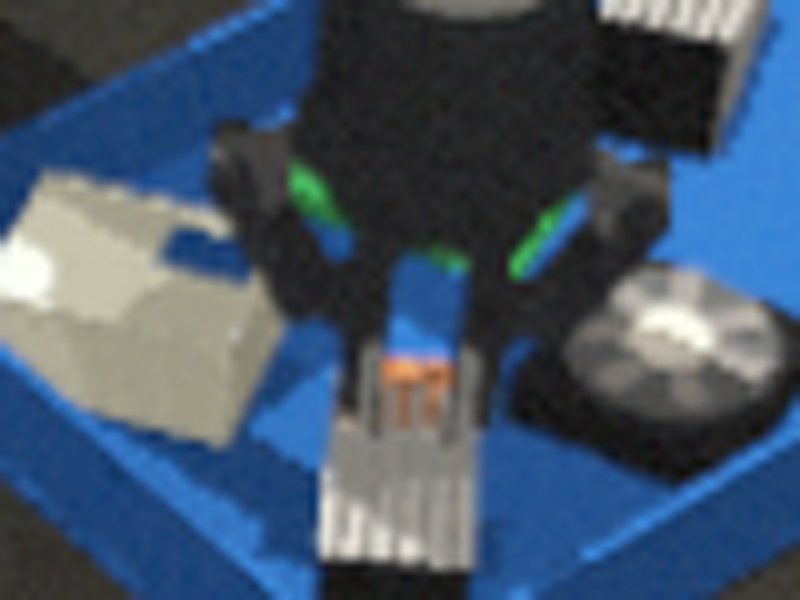

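The fingers are sliding over the top of the module, so the true fingertips don't match the reported TCP. I'll measure the fingertips in depth.

```bash
python3 - <<'E'
from h import *
q,e=snap('scene');W=world('scene',e)
np.savez('s3.npz',q=q,e=e)
for (c,r) in [(306,160),(306,164),(307,168),(317,160),(317,166),(316,168),(305,158),(318,158),(302,160),(312,172),(312,176),(312,163)]:
    print((c,r),q[r,c],W[r,c].round(4))
p,d=snap('top');V=world('top',d)
m=(np.hypot(V[...,0]-.562,V[...,1]-.0925)<.07)
print('top heights pct',np.percentile(V[m][:,2],[5,20,40,50,60,80,95]).round(3))
E
```

```text
(306, 160) [96 96 92] [0.5599 0.0721 0.1028]
(306, 164) [113 112 106] [0.5591 0.0747 0.0851]
(307, 168) [99 97 92] [0.5643 0.0749 0.0728]
(317, 160) [89 88 84] [0.5853 0.0901 0.1092]
(317, 166) [81 83 81] [0.5827 0.0966 0.0802]
(316, 168) [124 122 119] [0.5838 0.0919 0.0759]
(305, 158) [38 34 37] [0.5585 0.0686 0.1116]
(318, 158) [34 36 38] [0.5859 0.0928 0.1155]
(302, 160) [ 34  80 144] [0.4807 0.1452 0.0049]
(312, 172) [137 134 128] [0.5599 0.1049 0.0346]
(312, 176) [136 132 126] [0.5709 0.0936 0.0332]
(312, 163) [147 112  92] [0.5393 0.1252 0.0445]
top heights pct [0.005 0.206 0.37  0.377 0.382 0.388 0.397]
```

```bash
python3 - <<'E'
from h import *
z=np.load('s3.npz');q,e=z['q'],z['e'];W=world('scene',e)
for c in (305,306,307,316,317):
    print(c,[(r,*W[r,c].round(3)) for r in range(164,174)])
m=(np.hypot(W[...,0]-.5636,W[...,1]-.093)<.06)&(W[...,2]>.056)
h,b=np.histogram(W[m][:,2],bins=np.arange(.055,.3,.01));print(h)
# lateral extent (tool x) by height
a=np.deg2rad(40.7);lx=(W[...,0]-.5636)*np.cos(a)+(W[...,1]-.093)*np.sin(a)
for zz in np.arange(.06,.2,.01):
    k=m&(abs(W[...,2]-zz)<.005);print(round(zz,3),k.sum(),(lx[k].min()*1e3).round(),(lx[k].max()*1e3).round())
E
```

```text
305 [(164, np.float64(0.554), np.float64(0.076), np.float64(0.081)), (165, np.float64(0.556), np.float64(0.075), np.float64(0.079)), (166, np.float64(0.557), np.float64(0.073), np.float64(0.077)), (167, np.float64(0.558), np.float64(0.073), np.float64(0.073)), (168, np.float64(0.557), np.float64(0.075), np.float64(0.067)), (169, np.float64(0.549), np.float64(0.084), np.float64(0.053)), (170, np.float64(0.555), np.float64(0.078), np.float64(0.056)), (171, np.float64(0.555), np.float64(0.078), np.float64(0.052)), (172, np.float64(0.557), np.float64(0.076), np.float64(0.051)), (173, np.float64(0.562), np.float64(0.071), np.float64(0.054))]
306 [(164, np.float64(0.559), np.float64(0.075), np.float64(0.085)), (165, np.float64(0.56), np.float64(0.074), np.float64(0.082)), (166, np.float64(0.561), np.float64(0.073), np.float64(0.08)), (167, np.float64(0.561), np.float64(0.074), np.float64(0.075)), (168, np.float64(0.56), np.float64(0.076), np.float64(0.069)), (169, np.float64(0.553), np.float64(0.085), np.float64(0.055)), (170, np.float64(0.553), np.float64(0.084), np.float64(0.051)), (171,
[... 1796 characters left out ...]
69, np.float64(0.574), np.float64(0.109), np.float64(0.054)), (170, np.float64(0.576), np.float64(0.107), np.float64(0.053)), (171, np.float64(0.547), np.float64(0.145), np.float64(0.004)), (172, np.float64(0.55), np.float64(0.141), np.float64(0.005)), (173, np.float64(0.555), np.float64(0.136), np.float64(0.007))]
[ 11  12  24  25  24  40  97  49  86  79 125 136  45  13  76  76  82  88
 134  22 107  96  90  49]
0.06 11 -14.0 18.0
0.07 12 -24.0 20.0
0.08 24 -24.0 23.0
0.09 25 -22.0 22.0
0.1 24 -25.0 21.0
0.11 40 -40.0 40.0
0.12 97 -46.0 44.0
0.13 49 -50.0 49.0
0.14 86 -56.0 56.0
0.15 79 -56.0 58.0
0.16 125 -59.0 59.0
0.17 136 -58.0 59.0
0.18 45 -42.0 41.0
0.19 13 -37.0 36.0
0.2 76 -37.0 36.0
```

The fingertips are really at z≈0.07 while the state puts them at 0.027, so the reported height is about 40 mm low; x and y agree. I'll open, go down part of the way, and measure again.

Emit:
{"name": "drive_tool", "arguments": {
  "deltas": [
    [70,[0,0,0],[0,0,0]],
    [70,[0,0,0],[0,0,0]],
    [70,[0,0,0],[0,0,0]],
    [70,[-0.02,0,0.2],[0,0,0]],
    [70,[0,0,0.15],[0,0,0]],
    [70,[0,0,0],[0,0,0]]
  ]
}}

```text
time_s: 6.65
tcp_pos: [0.5624, 0.0923, 0.0183]
tcp_rot: [-0.0, 0.938, 0.347, 0.0]
wrist_force: [0.2, -0.2, -0.1]
grip_width: 0.0698
```

```bash
cat > tip.py <<'E'
from h import *
def tips(sv=None):
    s=sensors.get_state();t=np.array(s['tcp_pos']);q4=s['tcp_rot'];M=R.from_quat([q4[1],q4[2],q4[3],q4[0]]).as_matrix()
    q,e=snap('scene',sv);W=world('scene',e);L=(W-t)@M   # tool coords
    print('tcp',t.round(4),'w',round(s['grip_width'],4),'F',np.round(s['wrist_force'],1))
    h=s['grip_width']/2
    for sg in(-1,1):
        x=L[...,0]*sg;k=(x>h-.002)&(x<h+.016)&(abs(L[...,1])<.02)&(L[...,2]>-.1)&(L[...,2]<.06)&(q.max(2)<140)&(np.ptp(q.astype(int),axis=2)<30)
        v=np.sort(W[k][:,2]);print(sg,k.sum(),v[:12].round(3))
    return q,e
if __name__=='__main__': tips()
E
python3 tip.py
```

```text
tcp [0.5624 0.0923 0.0183] w 0.0698 F [ 0.2 -0.2 -0.1]
-1 79 [0.055 0.063 0.064 0.067 0.067 0.068 0.069 0.07  0.07  0.071 0.071 0.073]
1 86 [0.06  0.06  0.062 0.062 0.063 0.066 0.068 0.068 0.069 0.069 0.07  0.072]
```

Emit:
{"name": "drive_tool", "arguments": {
  "deltas": [
    [70,[0,0,0.2],[0,0,0]],
    [70,[0,0,0.2],[0,0,0]],
    [70,[0,0,0.15],[0,0,0]],
    [70,[0,0,0],[0,0,0]],
    [70,[0,0,0],[0,0,0]]
  ]
}}

```text
time_s: 7.32
tcp_pos: [0.5626, 0.0923, -0.0109]
tcp_rot: [-0.0, 0.938, 0.347, 0.0]
wrist_force: [-0.1, -0.9, 0.7]
grip_width: 0.0698
```

```bash
python3 tip.py
```

```text
tcp [ 0.5626  0.0923 -0.0109] w 0.0698 F [-0.1 -0.9  0.7]
-1 73 [0.031 0.032 0.032 0.034 0.034 0.037 0.038 0.039 0.04  0.041 0.041 0.041]
1 74 [0.031 0.032 0.032 0.033 0.033 0.035 0.036 0.04  0.04  0.041 0.043 0.043]
```

Emit:
{"name": "drive_tool", "arguments": {
  "deltas": [
    [70,[0,0,0.07],[0,0,0]],
    [70,[0,0,0],[0,0,0]],
    [35,[0,0,0],[0,0,0]],
    [35,[0,0,0],[0,0,0]],
    [35,[0,0,0],[0,0,0]],
    [35,[0,0,0],[0,0,0]]
  ],
  "grip_force": 60
}}

```text
time_s: 8.12
tcp_pos: [0.563, 0.0923, -0.0138]
tcp_rot: [0.0, 0.938, 0.347, 0.001]
wrist_force: [-0.4, 0.4, 0.1]
grip_width: 0.0435
```

```bash
python3 plan.py .562 .0925 .1 40.7 5 35
```

```text
pos [ 0.563   0.0923 -0.0138] yaw 40.65 tilt 0.1 F [-0.4  0.4  0.1] w 43.5 t 8.12 tips 0.011
max 0.46
[[35.0,[-0.0,-0.0,-0.46],[0.0,-0.0,-0.0]],[35.0,[-0.0,-0.0,-0.46],[0.0,-0.0,-0.0]],[35.0,[-0.0,-0.0,-0.46],[0.0,-0.0,-0.0]],[35.0,[-0.0,-0.0,-0.46],[0.0,-0.0,-0.0]],[35.0,[-0.0,-0.0,-0.46],[0.0,-0.0,-0.0]]]
```

Gripped at 43.5 mm. Lifting.

Emit:
{"name": "drive_tool", "arguments": {
  "deltas": [
    [35,[0,0,-0.2],[0,0,0]],
    [35,[0,0,-0.4],[0,0,0]],
    [35,[0,0,-0.5],[0,0,0]],
    [35,[0,0,-0.5],[0,0,0]],
    [35,[0,0,-0.3],[0,0,0]],
    [35,[0,0,0],[0,0,0]]
  ]
}}

```text
time_s: 8.88
tcp_pos: [0.5599, 0.0921, 0.0814]
tcp_rot: [-0.001, 0.938, 0.347, -0.003]
wrist_force: [0.0, -0.1, -4.9]
grip_width: 0.0433
```

```bash
cat > aim.py <<'E'
import numpy as np
# cradle: origin, lane yaw
O=np.array([.591,-.287]);yaw=-18.9
u=np.array([np.cos(np.deg2rad(yaw)),np.sin(np.deg2rad(yaw))]);v=np.array([-u[1],u[0]])
E
python3 - <<'E'
from plan import *; import plan
from aim import *
L=O-.065*u;print('load',L)
plan.plan(np.r_[L,.085],-108.9,31,35,31)
E
```

```text
load [ 0.52950445 -0.26594537]
pos [0.5599 0.0921 0.0814] yaw 40.65 tilt 0.4 F [ 0.  -0.1 -4.9] w 43.3 t 8.88 tips 0.011
max 0.96
[[35,[-0.17,0.16,-0.0],[0.0,0.0,0.96]],[35,[-0.15,0.18,-0.0],[0.0,0.0,0.96]],[35,[-0.14,0.19,-0.0],[0.0,0.0,0.96]],[35,[-0.12,0.2,-0.0],[0.0,0.0,0.96]],[35,[-0.1,0.21,-0.0],[0.0,0.0,0.96]],[35,[-0.08,0.22,-0.0],[0.0,0.0,0.96]],[35,[-0.07,0.22,-0.0],[0.0,0.0,0.96]],[35,[-0.05,0.23,-0.0],[0.0,0.0,0.96]],[35,[-0.03,0.23,-0.0],[0.0,0.0,0.96]],[35,[-0.01,0.23,-0.0],[0.0,0.0,0.96]],[35,[0.01,0.23,-0.0],[0.0,0.0,0.96]],[35,[0.03,0.23,-0.0],[0.0,0.0,0.96]],[35,[0.05,0.23,-0.0],[0.0,0.0,0.96]],[35,[0.07,0.22,-0.0],[0.0,0.0,0.96]],[35,[0.09,0.21,-0.0],[0.0,0.0,0.96]],[35,[0.1,0.21,-0.0],[0.0,0.0,0.96]],[35,[0.12,0.2,-0.0],[0.0,0.0,0.96]],[35,[0.14,0.19,-0.0],[0.0,0.0,0.96]],[35,[0.15,0.17,-0.0],[0.0,0.0,0.96]],[35,[0.17,0.16,-0.0],[0.0,0.0,0.96]],[35,[0.18,0.15,-0.0],[0.0,0.0,0.96]],[35,[0.19,0.13,-0.0],[0.0,0.0,0.96]],[35,[0.2,0.11,-0.0],[0.0,0.0,0.96]],[35,[0.21,0.1,-0.0],[0.0,0.0,0.96]],[35,[0.22,0.08,-0.0],[0.0,0.0,0.96]],[35,[0.22,0.06,-0.0],[0.0,0.0,0.96]],[35,[0.23,0.04,-0.0],[0.0,0.0,0.96]],[35,[0.23,0.02,-0.0],[0.0,0.0,0.96]],[35,[0.23,0.0,-0.0],[0.0,0.0,0.96]],[35,[0.23,-0.02,-0.0],[0.0,0.0,0.96]],[35,[0.23,-0.04,-0.0],[0.0,0.0,0.96]]]
```

Emit:
{"name": "drive_tool", "arguments": {
  "deltas": [
    [35,[-0.17,0.16,0],[0,0,0.96]],
    [35,[-0.15,0.18,0],[0,0,0.96]],
    [35,[-0.14,0.19,0],[0,0,0.96]],
    [35,[-0.12,0.2,0],[0,0,0.96]],
    [35,[-0.1,0.21,0],[0,0,0.96]],
    [35,[-0.08,0.22,0],[0,0,0.96]],
    [35,[-0.07,0.22,0],[0,0,0.96]],
    [35,[-0.05,0.23,0],[0,0,0.96]]
  ]
}}

```text
time_s: 9.88
tcp_pos: [0.5445, -0.0029, 0.0691]
tcp_rot: [-0.0, 1.0, 0.01, -0.013]
wrist_force: [0.4, -0.1, -4.7]
grip_width: 0.0434
```

Emit:
{"name": "drive_tool", "arguments": {
  "deltas": [
    [35,[-0.03,0.23,0],[0,0,0.96]],
    [35,[-0.01,0.23,0],[0,0,0.96]],
    [35,[0.01,0.23,0],[0,0,0.96]],
    [35,[0.03,0.23,0],[0,0,0.96]],
    [35,[0.05,0.23,0],[0,0,0.96]],
    [35,[0.07,0.22,0],[0,0,0.96]],
    [35,[0.09,0.21,0],[0,0,0.96]],
    [35,[0.1,0.21,0],[0,0,0.96]]
  ]
}}

```text
time_s: 10.88
tcp_pos: [0.5269, -0.0967, 0.0566]
tcp_rot: [0.006, 0.944, -0.331, -0.023]
wrist_force: [0.6, -0.3, -5.2]
grip_width: 0.0434
```

```bash
python3 - <<'E'
from plan import *; import plan
from aim import *
plan.plan(np.r_[O-.065*u,.085],-108.9,15,35,15)
E
```

```text
pos [ 0.5269 -0.0967  0.0566] yaw -38.64 tilt 2.67 F [ 0.6 -0.3 -5.2] w 43.4 t 10.88 tips 0.011
max 0.94
[[35,[0.14,0.18,-0.04],[0.04,0.01,0.94]],[35,[0.16,0.16,-0.04],[0.04,0.01,0.94]],[35,[0.17,0.15,-0.04],[0.04,0.01,0.94]],[35,[0.18,0.13,-0.04],[0.04,0.01,0.94]],[35,[0.19,0.12,-0.04],[0.04,0.01,0.94]],[35,[0.2,0.1,-0.04],[0.04,0.01,0.94]],[35,[0.21,0.09,-0.04],[0.04,0.01,0.94]],[35,[0.21,0.07,-0.04],[0.04,0.01,0.94]],[35,[0.22,0.05,-0.04],[0.04,0.01,0.94]],[35,[0.22,0.03,-0.04],[0.04,0.01,0.94]],[35,[0.22,0.01,-0.04],[0.04,0.01,0.94]],[35,[0.23,-0.0,-0.04],[0.04,0.01,0.94]],[35,[0.22,-0.02,-0.04],[0.04,0.01,0.94]],[35,[0.22,-0.04,-0.04],[0.04,0.01,0.94]],[35,[0.22,-0.06,-0.04],[0.04,0.01,0.94]]]
```

Emit:
{"name": "drive_tool", "arguments": {
  "deltas": [
    [35,[0.14,0.18,-0.12],[0.1,0.02,0.94]],
    [35,[0.16,0.16,-0.12],[0.1,0.02,0.94]],
    [35,[0.17,0.15,-0.12],[0.1,0.02,0.94]],
    [35,[0.18,0.13,-0.12],[0.08,0.02,0.94]],
    [35,[0.19,0.12,-0.12],[0.08,0.02,0.94]],
    [35,[0.2,0.1,-0.12],[0.06,0.01,0.94]],
    [35,[0.21,0.09,-0.1],[0.06,0.01,0.94]],
    [35,[0.21,0.07,-0.1],[0.06,0.01,0.94]]
  ]
}}

```text
time_s: 11.88
tcp_pos: [0.5216, -0.1885, 0.0886]
tcp_rot: [-0.009, 0.779, -0.626, -0.016]
wrist_force: [0.9, 0.3, -3.6]
grip_width: 0.0436
```

```bash
python3 - <<'E'
from plan import *; import plan
from aim import *
plan.plan(np.r_[O-.065*u,.085],-108.9,8,35,8)
E
```

```text
pos [ 0.5216 -0.1885  0.0886] yaw -77.57 tilt 2.08 F [ 0.9  0.3 -3.6] w 43.6 t 11.88 tips 0.011
max 0.78
[[35,[0.19,0.02,0.0],[0.02,0.05,0.78]],[35,[0.19,0.01,0.0],[0.02,0.05,0.78]],[35,[0.19,-0.0,0.0],[0.02,0.05,0.78]],[35,[0.19,-0.02,0.0],[0.02,0.05,0.78]],[35,[0.19,-0.03,0.01],[0.02,0.05,0.78]],[35,[0.19,-0.04,0.01],[0.02,0.05,0.78]],[35,[0.19,-0.06,0.01],[0.02,0.05,0.78]],[35,[0.18,-0.07,0.01],[0.02,0.05,0.78]]]
```

Emit:
{"name": "drive_tool", "arguments": {
  "deltas": [
    [35,[0.19,0.02,-0.05],[0.03,0.07,0.78]],
    [35,[0.19,0.01,-0.05],[0.03,0.07,0.78]],
    [35,[0.19,0,-0.05],[0.03,0.07,0.78]],
    [35,[0.19,-0.02,-0.05],[0.03,0.07,0.78]],
    [35,[0.19,-0.03,-0.04],[0.03,0.07,0.78]],
    [35,[0.19,-0.04,-0.04],[0.03,0.07,0.78]],
    [35,[0.19,-0.06,-0.04],[0.03,0.07,0.78]],
    [35,[0.18,-0.07,-0.04],[0.03,0.07,0.78]]
  ]
}}

```text
time_s: 12.88
tcp_pos: [0.5234, -0.2655, 0.0923]
tcp_rot: [-0.008, -0.574, 0.818, 0.001]
wrist_force: [0.7, 0.6, -5.2]
grip_width: 0.0432
```

Emit:
{"name": "drive_tool", "arguments": {
  "deltas": [
    [35,[0,0,0],[0,0,0]]
  ]
}}

```text
time_s: 13.0
tcp_pos: [0.5228, -0.2656, 0.0908]
tcp_rot: [-0.008, -0.574, 0.819, 0.002]
wrist_force: [-0.0, 0.4, -4.7]
grip_width: 0.0433
```

```bash
cat > mod.py <<'E'
from h import *
from aim import *
def top(s=None):
    p,d=snap('top',s);W=world('top',d)
    a=W[...,:2]-O;x=a@u;y=a@v;return p,d,W,x,y
E
python3 - <<'E'
from plan import *; import plan
from mod import *
plan.plan(np.r_[O-.065*u,.03],-108.9,3,35,3)
p,d,W,x,y=top();q,e=snap('scene');V=world('scene',e)
cv2.imwrite('pics/c1.png',np.hstack([cv2.resize(p[140:280,290:400,::-1],(400,509)),cv2.resize(q[150:300,150:270,::-1],(400,509))]))
# guides / bed in cradle frame, from the first pictures
z=np.load('t1.npz')
for n,dd in (('top',z['d']),('scene',z['e'])):
    W=world(n,dd);a=W[...,:2]-O;x=a@u;y=a@v;Z=W[...,2]
    for lo,hi in((-.13,-.08),(-.07,-.02)):
        k=(x>lo)&(x<hi)&(abs(y)<.07)&(Z>.006)&(Z<.03)
        print(n,'bed y',np.percentile(y[k],[.5,99.5]).round(4),[ (round(b*1e3),round(float(np.median(Z[k&(abs(y-b)<.002)])*1e3),1)) for b in np.arange(-.05,.051,.004)])
    k=(abs(y)<.02)&(Z<.03)&(Z>.006)&(x<0);print('x min bed',np.percentile(x[k],.5))
E
```

```text
pos [ 0.5228 -0.2656  0.0908] yaw -109.88 tilt 0.96 F [-0.   0.4 -4.7] w 43.3 t 13.0 tips 0.011
max 0.41
[[35,[-0.02,-0.05,0.4],[0.05,-0.04,-0.07]],[35,[-0.02,-0.05,0.41],[0.05,-0.04,-0.07]],[35,[-0.01,-0.04,0.41],[0.05,-0.04,-0.07]]]
top bed y [-0.0569  0.0612] [(-50, 12.4), (-46, 14.3), (-42, 14.0), (-38, 21.6), (-34, 25.1), (-30, 24.3), (-26, 14.1), (-22, 12.0), (-18, 14.4), (-14, 12.6), (-10, 13.2), (-6, 11.5), (-2, 13.0), (2, 12.7), (6, 13.4), (10, 14.1), (14, 12.3), (18, 13.7), (22, 12.3), (26, 20.9), (30, 24.3), (34, 25.0), (38, 13.5), (42, 13.1), (46, 11.4), (50, 13.6)]
top bed y [-0.0539  0.0513] [(-50, 13.9), (-46, 12.7), (-42, 12.8), (-38, 18.9), (-34, 24.5), (-30, 25.7), (-26, 14.1), (-22, 14.1), (-18, 12.7), (-14, 12.0), (-10, 14.2), (-6, 12.5), (-2, 13.5), (2, 13.7), (6, 14.6), (10, 14.2), (14, 13.5), (18, 12.1), (22, 12.6), (26, 15.4), (30, 24.6), (34, 25.1), (38, 13.6), (42, 12.4), (46, 13.2), (50, 12.0)]
x min bed -0.603210453859145
scene bed y [-0.055   0.0481] [(-50, 13.2), (-46, 12.3), (-42, 13.5), (-38, 25.1), (-34, 24.6), (-30, 22.9), (-26, 13.5), (-22, 13.8), (-18, 12.1), (-14, 12.6), (-10, 12.9), (-6, 12.8), (-2, 13.1), (2, 13.2), (6, 12.4), (10, 13.2), (14, 13.7), (18, 12.8), (22, 14.7), (26, 24.2), (30, 24.6), (34, 23.3), (38, 13.4), (42, 12.8), (46, 13.5), (50, 11.1)]
scene bed y [-0.0552  0.0478] [(-50, 12.7), (-46, 13.0), (-42, 14.0), (-38, 23.2), (-34, 24.5), (-30, 26.4), (-26, 12.7), (-22, 13.1), (-18, 11.8), (-14, 12.6), (-10, 12.8), (-6, 12.4), (-2, 12.5), (2, 13.2), (6, 12.2), (10, 12.4), (14, 13.0), (18, 11.9), (22, 14.7), (26, 24.6), (30, 25.2), (34, 24.2), (38, 13.2), (42, 14.1), (46, 12.1), (50, 11.7)]
x min bed -1.3316842388065815
```

View pics/c1.png

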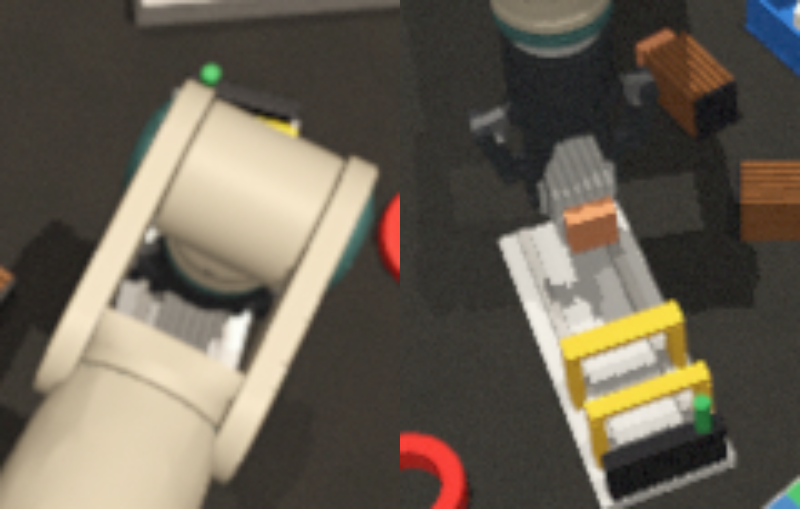

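The module hangs over the loading end with its copper end towards the yellow bridges. The lane centre measures about 1 mm to the −y side. Aligning and lowering part of the way.

Emit:
{"name": "drive_tool", "arguments": {
  "deltas": [
    [35,[0,-0.05,0.3],[0.06,-0.05,-0.08]],
    [35,[-0.01,-0.05,0.35],[0.06,-0.05,-0.08]],
    [35,[-0.01,-0.05,0.3],[0.05,-0.05,-0.06]],
    [35,[0,0,0],[0,0,0]],
    [35,[0,0,0],[0,0,0]]
  ]
}}

```text
time_s: 13.72
tcp_pos: [0.5293, -0.265, 0.0381]
tcp_rot: [0.002, -0.585, 0.811, 0.001]
wrist_force: [-0.5, -0.3, -4.5]
grip_width: 0.0436
```

```bash
sed -i 's/O=np.array(\[.591,-.287\])/O=np.array([.5907,-.2878])/' aim.py; cat > chk.py <<'E'
from plan import *; import plan
from mod import *
def chk(z,n,g,x0=-.065,up=.2):
    plan.plan(np.r_[O+x0*u,z],-108.9,n,g,n)
    for nm in('scene',):
        q,e=snap(nm);W=world(nm,e);a=W[...,:2]-O;x=a@u;y=a@v;Z=W[...,2]
        hsv=cv2.cvtColor(q,cv2.COLOR_RGB2HSV);cu=(hsv[...,0]<20)&(hsv[...,1]>80)&(abs(y)<.04)&(x>-.12)&(x<.12)&(Z>.01)
        f=lambda A:np.percentile(A[cu],[2,10,50,90,98]).round(4)
        print(nm,'cu',cu.sum(),'x',f(x),'y',f(y),'z',f(Z))
        al=(abs(y)<.04)&(Z>.03)&(Z<.12)&(x>-.13)&(x<.1)&(hsv[...,1]<60)&(hsv[...,2]>90)
        t=al&(Z>np.percentile(Z[al],80)-.004)&(Z<np.percentile(Z[al],80)+.004)
        print('alu top',t.sum(),'z',np.percentile(Z[al],[20,50,80,90]).round(4),'y',np.percentile(y[t],[2,98]).round(4),'x',np.percentile(x[t],[2,98]).round(4))
if __name__=='__main__':
    a=[float(k) for k in sys.argv[1:]];chk(a[0],int(a[1]),a[2])
E
python3 chk.py -.005 2 35
```

```text
pos [ 0.5293 -0.265   0.0381] yaw -108.41 tilt 0.25 F [-0.5 -0.3 -4.5] w 43.6 t 13.72 tips 0.011
max 0.43
[[35.0,[0.02,-0.0,0.43],[0.0,0.03,0.05]],[35.0,[0.02,-0.0,0.43],[0.0,0.03,0.05]]]
scene cu 208 x [-0.0352 -0.0279 -0.0168 -0.014   0.0907] y [-0.0171 -0.0147  0.0012  0.0162  0.0228] z [0.0512 0.069  0.0897 0.0986 0.1003]
alu top 164 z [0.0856 0.0989 0.1057 0.1068] y [-0.0211  0.0226] x [-0.0832 -0.0349]
```

Emit:
{"name": "drive_tool", "arguments": {
  "deltas": [
    [35,[0.02,0,0.25],[0,0.03,0.05]],
    [35,[0.02,0,0.25],[0,0.03,0.05]],
    [35,[0,0,0.15],[0,0,0]],
    [35,[0,0,0],[0,0,0]],
    [35,[0,0,0],[0,0,0]]
  ]
}}

```text
time_s: 14.4
tcp_pos: [0.5289, -0.2671, 0.0039]
tcp_rot: [-0.0, -0.581, 0.814, -0.001]
wrist_force: [1.1, 0.1, -4.1]
grip_width: 0.0438
```

```bash
python3 chk.py -.006 2 35
```

```text
pos [ 0.5289 -0.2671  0.0039] yaw -108.94 tilt 0.09 F [ 1.1  0.1 -4.1] w 43.8 t 14.4 tips 0.011
max 0.1
[[35.0,[-0.0,-0.0,0.1],[-0.0,-0.01,-0.0]],[35.0,[-0.0,-0.0,0.1],[-0.0,-0.01,-0.0]]]
scene cu 184 x [-0.0384 -0.0289 -0.0169 -0.0134  0.0818] y [-0.0199 -0.0169 -0.0012  0.015   0.0248] z [0.0238 0.0395 0.0588 0.0655 0.0737]
alu top 160 z [0.0531 0.0663 0.0719 0.0732] y [-0.0258  0.0228] x [-0.0827  0.0904]
```

Emit:
{"name": "drive_tool", "arguments": {
  "deltas": [
    [35,[0,0,0.1],[0,0,0]],
    [35,[0,0,0.06],[0,0,0]],
    [35,[0,0,0],[0,0,0]],
    [35,[0,0,0],[0,0,0]]
  ]
}}

```text
time_s: 14.95
tcp_pos: [0.5292, -0.2673, -0.0039]
tcp_rot: [-0.0, -0.581, 0.814, -0.001]
wrist_force: [-1.1, 0.8, -4.8]
grip_width: 0.0434
```

Emit:
{"name": "drive_tool", "arguments": {
  "deltas": [
    [35,[0,0,0.05],[0,0,0]],
    [35,[0,0,0],[0,0,0]]
  ]
}}

```text
time_s: 15.2
tcp_pos: [0.5299, -0.2677, -0.0045]
tcp_rot: [0.0, -0.581, 0.814, -0.002]
wrist_force: [0.5, -0.8, -4.6]
grip_width: 0.0437
```

Emit:
{"name": "drive_tool", "arguments": {
  "deltas": [
    [35,[0,0,0.06],[0,0,0]],
    [35,[0,0,0],[0,0,0]]
  ]
}}

```text
time_s: 15.45
tcp_pos: [0.5307, -0.2681, -0.0045]
tcp_rot: [0.001, -0.581, 0.814, -0.003]
wrist_force: [-1.1, -0.5, -5.0]
grip_width: 0.0437
```

Emit:
{"name": "drive_tool", "arguments": {
  "deltas": [
    [35,[0,0,0.05],[0,0,0]],
    [35,[0,0,0],[0,0,0]]
  ]
}}

```text
time_s: 15.7
tcp_pos: [0.531, -0.2683, -0.0047]
tcp_rot: [0.001, -0.581, 0.814, -0.003]
wrist_force: [-0.1, 1.0, -3.8]
grip_width: 0.0435
```

```bash
python3 chk.py -.008 2 35; python3 -c "
from rig import sensors
s=sensors.get_state();print(s['wrist_force'],s['wrist_torque'],s['joint_torque'].round(1))"
```

```text
pos [ 0.531  -0.2683 -0.0047] yaw -108.92 tilt 0.38 F [-0.1  1.  -3.8] w 43.5 t 15.7 tips 0.011
max 0.04
[[35.0,[-0.01,0.02,0.03],[-0.04,-0.01,-0.0]],[35.0,[-0.01,0.02,0.03],[-0.04,-0.01,-0.0]]]
scene cu 142 x [-0.0402 -0.0276 -0.0156 -0.0112  0.0916] y [-0.0198 -0.0173 -0.0009  0.0151  0.0233] z [0.0364 0.0429 0.0532 0.0577 0.0749]
alu top 143 z [0.0466 0.0588 0.0637 0.0653] y [-0.0225  0.022 ] x [-0.0799 -0.0322]
[-3.13785153  1.76545646  3.51545146] [0.34546075 0.34024244 0.07957583] [  0.  -48.3 -33.1  -0.1  -0.6   0.1]
```

Emit:
{"name": "drive_tool", "arguments": {
  "deltas": [
    [35,[-0.01,0.02,0.06],[-0.04,0,0]],
    [35,[0,0,0.03],[-0.02,0,0]],
    [35,[0,0,0],[0,0,0]]
  ]
}}

```text
time_s: 16.12
tcp_pos: [0.531, -0.2683, -0.0047]
tcp_rot: [-0.0, -0.581, 0.814, -0.002]
wrist_force: [-0.9, 0.7, -2.5]
grip_width: 0.0436
```

```bash
python3 chk.py -.008 2 35; python3 -c "
from rig import sensors
s=sensors.get_state();print(s['wrist_force'],s['wrist_torque'],s['joint_torque'].round(1))"
```

```text
pos [ 0.531  -0.2683 -0.0047] yaw -108.9 tilt 0.24 F [-0.9  0.7 -2.5] w 43.6 t 16.12 tips 0.011
max 0.03
[[35.0,[-0.01,0.02,0.03],[-0.02,-0.02,-0.0]],[35.0,[-0.01,0.02,0.03],[-0.02,-0.02,-0.0]]]
scene cu 139 x [-0.0335 -0.0271 -0.0153 -0.0112  0.0905] y [-0.0198 -0.0171 -0.0005  0.0149  0.0233] z [0.0381 0.042  0.0535 0.0569 0.0748]
alu top 134 z [0.0469 0.0582 0.0641 0.066 ] y [-0.023   0.0199] x [-0.0786 -0.0321]
[-3.82639941  1.7120745   3.95731056] [0.52088675 0.55144542 0.10368572] [  0.  -48.  -33.2  -0.1  -0.9   0.1]
```

z no longer falls and the wrist force has reversed to about +4 N, so the module is on the bed. Releasing.

Emit:
{"name": "drive_tool", "arguments": {
  "deltas": [
    [50,[0,0,0],[0,0,0]],
    [64,[0,0,0],[0,0,0]],
    [66,[0,0,0],[0,0,0]],
    [66,[0,0,0],[0,0,0]]
  ]
}}

```text
time_s: 16.68
tcp_pos: [0.5322, -0.269, -0.0049]
tcp_rot: [0.0, -0.581, 0.814, -0.004]
wrist_force: [-0.3, 0.0, -0.5]
grip_width: 0.066
```

Emit:
{"name": "drive_tool", "arguments": {
  "deltas": [
    [66,[0,0,-0.3],[0,0,0]],
    [66,[0,0,-0.6],[0,0,0]],
    [66,[0,0,-0.8],[0,0,0]],
    [66,[0,0,-0.5],[0,0,0]],
    [30,[0,0,0],[0,0,0]]
  ]
}}

```text
time_s: 17.3
tcp_pos: [0.5323, -0.2687, 0.1128]
tcp_rot: [0.001, -0.581, 0.814, -0.005]
wrist_force: [0.2, 0.5, -0.2]
grip_width: 0.0489
```

```bash
python3 - <<'E'
import chk
from h import *
from mod import *
chk.chk(.11,4,0,x0=-.15)
q,e=snap('scene')
cv2.imwrite('pics/r1.png',cv2.resize(q[160:310,150:290,::-1],(560,600),interpolation=cv2.INTER_CUBIC))
E
```

```text
pos [ 0.5323 -0.2687  0.1128] yaw -108.92 tilt 0.61 F [ 0.2  0.5 -0.2] w 48.9 t 17.3 tips 0.011
max 0.44
[[0,[-0.0,0.44,0.01],[-0.03,-0.01,-0.0]],[0,[-0.0,0.44,0.01],[-0.03,-0.01,-0.0]],[0,[-0.0,0.44,0.01],[-0.03,-0.01,-0.0]],[0,[-0.0,0.44,0.01],[-0.03,-0.01,-0.0]]]
scene cu 134 x [-0.0335 -0.0275 -0.0154 -0.0112  0.0918] y [-0.0215 -0.0169 -0.0007  0.0146  0.0234] z [0.0342 0.0417 0.0517 0.0558 0.0744]
alu top 234 z [0.0457 0.0578 0.0617 0.0627] y [-0.0236  0.0196] x [-0.1078 -0.033 ]
```

View pics/r1.png

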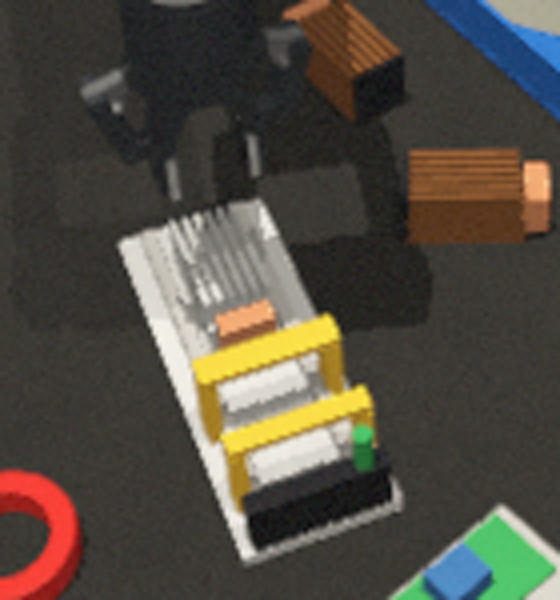

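The module lies flat between the guides, copper end towards the bridges, tip at about x=−12 mm. Now I'll shut the fingers and move behind it.

Emit:
{"name": "drive_tool", "arguments": {
  "deltas": [
    [0,[0,0.46,0],[-0.03,0,0]],
    [0,[0,0.46,0],[-0.03,0,0]],
    [0,[0,0.46,0],[-0.03,0,0]],
    [0,[0,0.46,0],[-0.03,0,0]],
    [0,[0,0,0],[0,0,0]],
    [0,[0,0,0],[0,0,0]]
  ]
}}

```text
time_s: 18.15
tcp_pos: [0.438, -0.235, 0.0999]
tcp_rot: [-0.006, -0.581, 0.814, 0.009]
wrist_force: [0.2, 0.5, -0.3]
grip_width: 0.0003
```

```bash
python3 - <<'E'
import plan,tip
from aim import *
plan.plan(np.r_[O-.155*u,.03],-108.9,3,0)
plan.plan(np.r_[O-.155*u,.00],-108.9,4,0)
tip.tips()
E
```

```text
pos [ 0.438  -0.235   0.0999] yaw -108.92 tilt 1.22 F [ 0.2  0.5 -0.3] w 0.3 t 18.15 tips 0.011
max 0.47
[[0,[0.0,-0.05,0.46],[0.08,-0.0,-0.0]],[0,[0.0,-0.05,0.47],[0.08,-0.0,-0.0]],[0,[0.0,-0.05,0.47],[0.08,-0.0,-0.0]]]
pos [ 0.438  -0.235   0.0999] yaw -108.92 tilt 1.22 F [ 0.2  0.5 -0.3] w 0.3 t 18.15 tips 0.011
max 0.5
[[0,[0.0,-0.04,0.5],[0.06,-0.0,-0.0]],[0,[0.0,-0.04,0.5],[0.06,-0.0,-0.0]],[0,[0.0,-0.04,0.5],[0.06,-0.0,-0.0]],[0,[0.0,-0.04,0.5],[0.06,-0.0,-0.0]]]
tcp [ 0.438  -0.235   0.0999] w 0.0003 F [ 0.2  0.5 -0.3]
-1 110 [0.131 0.132 0.133 0.133 0.134 0.135 0.135 0.137 0.138 0.138 0.139 0.14 ]
1 121 [0.131 0.131 0.132 0.133 0.133 0.134 0.136 0.137 0.137 0.138 0.139 0.139]
```

The fingertips are 31 mm above the reported z, which agrees with the earlier offset. Lowering.

Emit:
{"name": "drive_tool", "arguments": {
  "deltas": [
    [0,[0,-0.03,0.45],[0.08,0,0]],
    [0,[0,-0.03,0.5],[0.08,0,0]],
    [0,[0,-0.03,0.45],[0.08,0,0]],
    [0,[0,-0.03,0.3],[0,0,0]],
    [0,[0,0,0.1],[0,0,0]],
    [0,[0,0,0],[0,0,0]]
  ]
}}

```text
time_s: 18.95
tcp_pos: [0.4461, -0.2378, 0.0067]
tcp_rot: [0.0, -0.582, 0.813, -0.0]
wrist_force: [0.7, 0.1, 0.2]
grip_width: -0.0003
```

```bash
cat > lane.py <<'E'
import sys,plan
from aim import *
from rig import sensors
a=np.array(sensors.get_state()['tcp_pos'])[:2]-O;print('lane x,y',(a@u).round(4),(a@v).round(4))
plan.plan(np.r_[O+float(sys.argv[1])*u,float(sys.argv[2])],-108.9,int(sys.argv[3]),0,1)
E
python3 lane.py -.125 0 2
```

```text
lane x,y -0.153 0.0005
pos [ 0.4461 -0.2378  0.0067] yaw -108.87 tilt 0.06 F [0.7 0.1 0.2] w -0.3 t 18.95 tips 0.011
max 0.28
[[0,[0.01,-0.28,0.07],[-0.01,-0.0,0.0]]]
```

Emit:
{"name": "drive_tool", "arguments": {
  "deltas": [
    [0,[0,-0.2,0.06],[0,0,0]],
    [0,[0,-0.2,0.04],[0,0,0]],
    [0,[0,-0.2,0],[0,0,0]],
    [0,[0,-0.2,0],[0,0,0]],
    [0,[0,-0.2,0],[0,0,0]],
    [0,[0,-0.2,0],[0,0,0]],
    [0,[0,-0.2,0],[0,0,0]],
    [0,[0,-0.2,0],[0,0,0]]
  ]
}}

```text
time_s: 19.95
tcp_pos: [0.5264, -0.2655, 0.0033]
tcp_rot: [-0.001, -0.582, 0.813, 0.0]
wrist_force: [-5.4, 2.8, 3.7]
grip_width: 0.0
```

```bash
python3 lane.py -.02 0.002 6
```

```text
lane x,y -0.0681 0.0002
pos [ 0.5264 -0.2655  0.0033] yaw -108.88 tilt 0.07 F [-5.4  2.8  3.7] w 0.0 t 19.95 tips 0.011
max 0.16
[[0,[0.0,-0.16,0.0],[0.0,-0.0,0.0]]]
```

Emit:
{"name": "drive_tool", "arguments": {
  "deltas": [
    [0,[0,-0.2,0],[0,0,0]],
    [0,[0,-0.2,0],[0,0,0]],
    [0,[0,-0.2,0],[0,0,0]],
    [0,[0,-0.2,0],[0,0,0]],
    [0,[0,-0.12,0],[0,0,0]]
  ]
}}

```text
time_s: 20.58
tcp_pos: [0.5731, -0.2815, 0.0033]
tcp_rot: [-0.001, -0.582, 0.814, 0.0]
wrist_force: [-5.5, 2.5, 3.4]
grip_width: -0.0
```

```bash
python3 lane.py -.006 0.002 2; python3 tip.py; python3 - <<'E'
from h import *
q,e=snap('scene')
cv2.imwrite('pics/p1.png',cv2.resize(q[160:310,150:290,::-1],(560,600),interpolation=cv2.INTER_CUBIC))
E
```

```text
lane x,y -0.0187 0.0002
pos [ 0.5731 -0.2815  0.0033] yaw -108.88 tilt 0.09 F [-5.5  2.5  3.4] w -0.0 t 20.57 tips 0.011
max 0.13
[[0,[0.0,-0.13,0.01],[0.01,-0.0,0.0]]]
tcp [ 0.5731 -0.2815  0.0033] w -0.0 F [-5.5  2.5  3.4]
-1 87 [0.054 0.055 0.056 0.056 0.057 0.058 0.059 0.059 0.059 0.059 0.059 0.06 ]
1 84 [0.047 0.05  0.052 0.054 0.057 0.057 0.057 0.058 0.058 0.058 0.059 0.059]
```

View pics/p1.png

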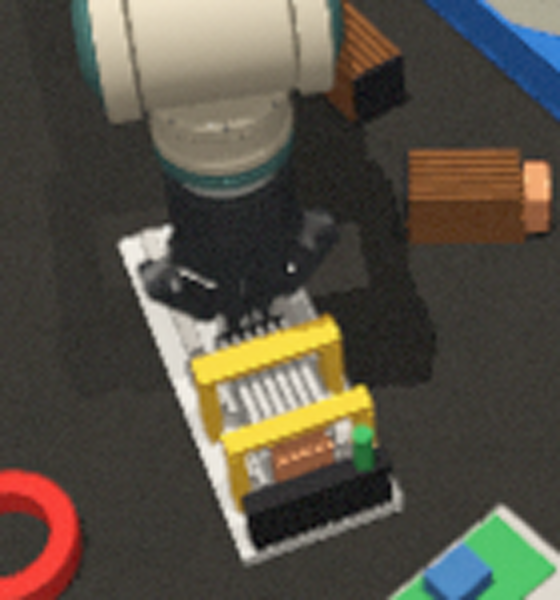

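The module is under both bridges, with the copper about 10 mm short of the stop. Pushing on gently.

Emit:
{"name": "drive_tool", "arguments": {
  "deltas": [
    [0,[0,-0.1,0],[0,0,0]],
    [0,[0,-0.08,0],[0,0,0]],
    [0,[0,-0.06,0],[0,0,0]]
  ]
}}

```text
time_s: 21.05
tcp_pos: [0.5848, -0.2855, 0.0032]
tcp_rot: [-0.001, -0.582, 0.814, 0.0]
wrist_force: [-5.3, 1.6, 1.8]
grip_width: 0.0002
```

Emit:
{"name": "drive_tool", "arguments": {
  "deltas": [
    [0,[0,-0.08,0],[0,0,0]],
    [0,[0,-0.08,0],[0,0,0]]
  ]
}}

```text
time_s: 21.3
tcp_pos: [0.586, -0.2859, 0.0033]
tcp_rot: [-0.006, -0.581, 0.814, 0.008]
wrist_force: [-36.1, 13.5, 22.1]
grip_width: 0.0002
```

Motion stopped at lane x≈−5 mm as the force jumped, so the module is home. Backing off and checking.

Emit:
{"name": "drive_tool", "arguments": {
  "deltas": [
    [0,[0,0.3,0],[0,0,0]],
    [0,[0,0.6,0],[0,0,0]],
    [0,[0,0.6,-0.3],[0,0,0]],
    [0,[0,0.5,-0.7],[0,0,0]],
    [0,[0,0.5,-0.8],[0,0,0]],
    [0,[0,0.3,-0.5],[0,0,0]],
    [0,[0,0,0],[0,0,0]],
    [0,[0,0,0],[0,0,0]]
  ]
}}

```text
time_s: 22.3
tcp_pos: [0.4564, -0.2415, 0.124]
tcp_rot: [-0.002, -0.582, 0.813, 0.003]
wrist_force: [0.5, -0.1, 0.1]
grip_width: 0.0001
```

```bash
python3 - <<'E'
from mod import *
q,e=snap('scene');p,d=snap('top');s=sensors.get_state();print(s['tcp_pos'],s['wrist_force'],s['time_s'])
for n,i,dd in(('scene',q,e),('top',p,d)):
    W=world(n,dd);a=W[...,:2]-O;x=a@u;y=a@v;Z=W[...,2];hsv=cv2.cvtColor(i,cv2.COLOR_RGB2HSV)
    al=(abs(y)<.03)&(x>-.05)&(x<.12)&(Z>.052)&(Z<.066)
    print(n,'top x,y,z',np.percentile(x[al],[1,99]).round(4),np.percentile(y[al],[1,99]).round(4),np.median(Z[al]).round(4))
    cu=(hsv[...,0]<18)&(hsv[...,1]>80)&(abs(y)<.03)&(x>.05)&(x<.13)&(Z<.062);print(' cu x',np.percentile(x[cu],[2,50,98]).round(4) if cu.any() else None)
    st=(abs(y)<.03)&(x>.09)&(x<.13)&(i.max(2)<60)&(Z>.045);print(' stop x',np.percentile(x[st],[2,50,98]).round(4) if st.any() else None)
cv2.imwrite('pics/f1.png',np.hstack([cv2.resize(p[140:270,290:390,::-1],(400,520)),cv2.resize(q[200:310,170:260,::-1],(400,520),interpolation=cv2.INTER_CUBIC)]))
E
```

```text
[ 0.45627915 -0.24144675  0.12373436] [ 1.52166844 -0.14371467  0.35162442] 22.4
scene top x,y,z [0.0309 0.1193] [-0.0283  0.0242] 0.0574
 cu x [0.0851 0.0965 0.1086]
 stop x [0.1088 0.1191 0.1232]
top top x,y,z [0.0149 0.1197] [-0.0278  0.0272] 0.0588
 cu x [0.1022 0.1063 0.1093]
 stop x [0.1058 0.1068 0.1083]
```

View pics/f1.png

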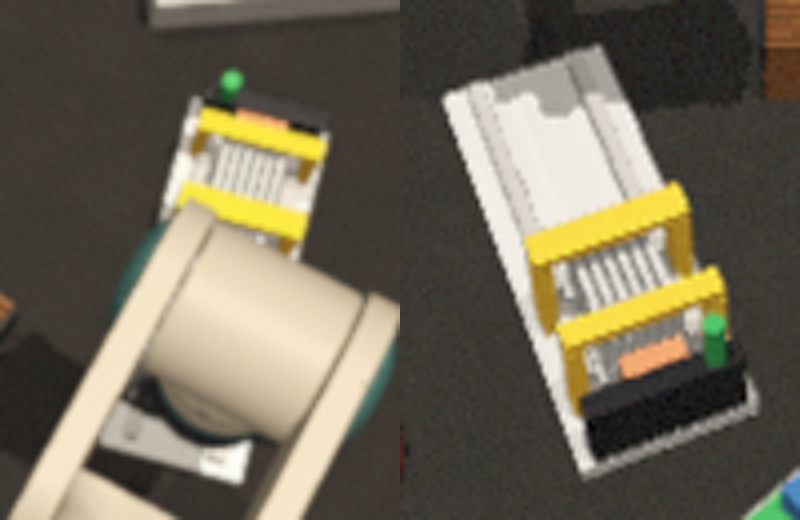

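```bash
python3 -c "
from rig import ticket;print(ticket.finish_job())"
```

```text
the job is handed in; nothing more can be done
None
```

I gripped the copper-ended aluminium module, laid it flat between the guides with its copper end towards the bridges, and let go. I then pushed it from behind with shut fingers until it stopped against the black stop. The job was handed in at about 22.4 s with the arm clear; no verdict is given.

- **Module home:** the last pictures show it under both bridges with the copper against the stop. The copper's front edge measures x ≈ 0.106–0.109 m in the cradle, against the stop face at a nominal 0.105 m. The push ended when motion stopped at cradle x ≈ −5 mm, which puts the module's rear at about +6 mm.
- **Reported height wrong:** the reported tool height read about 43 mm lower than the camera depth showed. My first grasp therefore closed on air above the module. I measured the real fingertip height and worked from that afterwards.
- **Push force:** the wrist force reached about 44 N at the stop, through the fingertips. The wrist limit is 120 N. The 40 N limit is for the arm or the gripper's body, and I saw no sign that either touched anything.
- **Not checked:** I did not re-measure the crate's other parts or the things on the bench at the end. I never touched them on purpose.

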